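# Repack and prime the hand-pump water filter

### The job

Fit the new filter cartridges in the hand-pump water filter: put every cartridge set out on the worktop into the clear housing tube, band end down, and push them down with the packing rod until the whole stack is firmly bottomed out with no gaps. Then close the housing with its cap and prime the pump with at least three full strokes of the lever, right down to its stop and right back up each time, with the cap on. Leave the rod standing in its rest, the lever up, and the jars and bottles where they are.

Things in the scene. Friction and masses are not known exactly. Their poses are not given: they have to be found in the camera images.
- housing_floor (a point): Centre of the floor of the filter housing's bore, 14 mm above the worktop. The housing is a fixed upright clear tube with a grey ribbed collar 72 mm across at its top, at the right-hand end of a 120 x 265 x 12 mm aluminium base board. Its bore is 48 mm wide, 148 mm deep. Axes of the stand: x away from the robot, y left along the board, z up
- housing_mouth (a point): Centre of the open top rim of the housing, 148 mm above housing_floor, same axes. The top 10 mm of the bore flare out from 48 to 56 mm. A cartridge let go here, band end down, sinks 22 mm in and stays, its top 22 mm above the rim. Pushing one in takes about 11 N at first, then 6 N (up to 15); its band holds it wherever pushing stops. Home, its centre is 22 mm above the floor or 44 mm above the next lower one's
- filter_1_mid (a point): Centre (half-way up) of new filter cartridge 1; two or three alike are there. A black and white cylinder 44 mm in diameter and 44 mm tall, 110 g, standing loose on the worktop, z up its axis. A rubber sealing band 51 mm wide, wider than the bore, runs round it from 10 to 22 mm above its bottom; the 22 mm above the band are free to grasp
- filter_2_mid (a point): Centre (half-way up) of new filter cartridge 2; two or three alike are there. A black and white cylinder 44 mm in diameter and 44 mm tall, 110 g, standing loose on the worktop, z up its axis. A rubber sealing band 51 mm wide, wider than the bore, runs round it from 10 to 22 mm above its bottom; the 22 mm above the band are free to grasp
- filter_3_mid (a point): Centre (half-way up) of new filter cartridge 3; two or three alike are there. A black and white cylinder 44 mm in diameter and 44 mm tall, 110 g, standing loose on the worktop, z up its axis. A rubber sealing band 51 mm wide, wider than the bore, runs round it from 10 to 22 mm above its bottom; the 22 mm above the band are free to grasp
- rod_grip (a point): Middle of the packing rod's wooden grip, 132 mm above its foot; z up. The rod, 168 mm tall, 300 g, stands loose: a white foot disc 38 mm across and 10 thick, a stem 14 mm thick, a wooden collar 36 mm across with its top 112 mm above the foot (pushes can bear on it), a grip 24 mm in diameter from 112 to 152 mm, a knob 32 mm across on top
- rod_foot (a point): Centre of the flat underside of the packing rod's foot
- rod_rest (a point): Centre of the floor of the rod's rest, a fixed round rubber dish on the board 75 mm to the left of the housing axis, 14 mm above the worktop, 56 mm wide inside with a rim 6 mm high
- cap_knob (a point): Middle of the knob of the loose grey housing cap, 34 mm above the cap's underside; z up. The knob is 25 mm in diameter, from 21 to 48 mm above the underside; below it a ribbed flange 70 mm across and 11 mm thick, and a plug 41 mm across and 10 mm high on which the cap stands on the worktop. Fitted, the flange lies on the rim, the knob's middle 24 mm above housing_mouth
- pump_lever (a joint): Angle of the pump lever, rad: 0 is up (where its spring holds it, 0.40 rad above level), 0.75 fully down on its stop. Pushing it down at its handle takes about 3 N at the top to 8 N at the bottom; let go, it springs back up
- lever_grip (a point): Middle of the pump lever's black cross handle, a round bar 22 mm thick and 80 mm long parallel to the stand's y axis, 140 mm from the hinge towards the robot. The pump stands at the left-hand end of the board, 165 mm to the left of the housing axis
- lever_hinge (a point): Point on the pump lever's hinge axis, which is parallel to the stand's y axis, 165 mm above the worktop; with the lever down, the handle's middle is at the same distance in front of it and 0.35 rad below level
- spice_a: Spice jar with a red cap, 45 mm in diameter, 106 mm tall, to be left alone; origin at its underside
- spice_b: White-capped spice jar, 47 mm in diameter, 98 mm tall, to be left alone; origin at its underside
- honey_jar: Honey jar with a green lid, 66 mm in diameter, 84 mm tall, to be left alone; origin at its underside
- pill_bottle: Small white bottle, 37 mm in diameter, 56 mm tall, to be left alone; origin at its underside
- packing_rod: The packing rod; origin at the centre of its foot's underside, z up its axis
- housing_cap: The housing cap; origin at the centre of its underside, z up
There are look-alikes about, which are no part of the job. What is shaped like the part that bears filter_2_mid but orange is not meant. What is shaped like the part that bears filter_3_mid but green is not meant.

How it is judged:
By the outcome, as a careful person would: the job done as asked, in the order asked, and still so for the second after the job is handed in, with the robot touching nothing.
Of filter_1, filter_2, filter_3 only 2 to 3 are there at a start; the rules pass over those that are not, and their reading is None.
At some moment in a run one of filter_1, filter_2, filter_3, housing_cap may be knocked a few centimetres aside while the robot is not near it.
It also fails if it takes over 210 s, if anything falls off the work surface, if the arm or the gripper's body presses on something with over 40 N, if the wrist force passes 120 N, or if a joint passes its speed limit or range.

### The arm

A 7-joint arm with a two-finger parallel gripper is mounted at the origin on a cart in front of the work surface, level with it; the furniture and walls round the work are solid. World frame = base frame: x ahead of the robot, y to its left, z up, the work surface at z = 0. Lengths are in m, angles in rad, forces in N, time in s.
With the tool pointing down it reaches from about 0.425 to 0.925 m from the base axis. Payload 6.8 kg.
Tool frame: the origin (TCP) lies between the finger pads; the fingertips stand ctrl.tip_extent ahead of it and the grasp point (between the pads) lies 2 mm behind it (ctrl.tip_extent is the distance from the TCP to the fingertips, in m); z points along the fingers, y is the line along which they close (so a half turn about z gives the same grasp; the last joint's range is limited). The gripper opens to 85 mm and grips with 20 to 120 N. Pads are 22 mm wide; open, the fingers measure 114 mm over their backs; the gripper's body (76 mm by 85 mm) begins 54 mm behind the grasp point. The pads swing forward as they close: fully open they stand 13 mm farther back than shut.
Start: joints at [1.16, 0.477, 0.022, 1.555, -0.011, 1.109, -0.083], TCP at [0.201, -0.644, 0.248] pointing down, gripper open.
Joint ranges: [-2.96, 2.96], [-0.34, 2.1], [-1.41, 1.46], [0.24, 2.44], [-1.37, 4.51], [0.17, 1.92], [-2.96, 2.96]. Speed limits (rad/s): [2.39, 2.39, 3.14, 3.14, 3.14, 3.14, 3.14].

### API

Orientations are given as [roll, pitch, yaw] about the fixed x, y, z axes, in that order (R = Rz(yaw) Ry(pitch) Rx(roll)).
In Python, from rig import ctrl, snapshot, calibration gives the robot as it stands.
- The arm moves only by the tool jog_arm, never from a script. Its argument "rows" is one flat list of numbers, 7 for each row, row after row: the opening, from 0 (shut) to 1 (fully open), then the shift along the tool's x, y, z in m, then the turn, a rotation vector about the tool's x, y, z in degrees. A call has exactly 8 rows; each row is the pose to reach, as a shift and turn from the pose commanded when the call began, along the tool's axes at that moment; what a row does not reach only later rows make up. A row lasts 1/8 s, in which the tool goes at most 62.5 mm and 10.7 degrees, less where a joint would pass 70% of its speed; a pose out of reach is approached as far as the arm can. A call with a gripper value outside its range is refused whole. The fingers move at their own pace and stop on an object; the grip force is fixed at half the most. Time passes only in rows, so rows that repeat a pose let the fingers close, or fill a call up. It gives the time, the measured TCP pose, the force, the opening and the grip force at its end, in the units of the state.
- ctrl.sense(): the state, without advancing time (a new reading comes with each control period).
- snapshot(name): name is "scene" or "top"; returns the picture (400x640x3 uint8, blue, green, red); there is no depth.
- calibration(name): a dict with "camera_matrix" (3x3 intrinsics, pixels), "dist_coeffs" ([k1, k2, p1, p2, k3] as OpenCV has them; the pictures are not rectified), "xyz" and "rotation" of the camera in the world. Camera axes: x right, y down, z forward; pixel columns grow to the right and rows downward; lengths in m; the calibration is good to about 2 mm. A picture is of the moment at which its call begins. calibration takes no time and is no camera call.
- ctrl.sign_off(): hands the job in; it is judged then, once.
The state is a dict: "t": time; "joint_pos": joint angles; "joint_vel": joint speeds; "effort": joint torques, N m; "tool_pos": TCP position; "tcp_rot": TCP orientation; "ft_force": force on the tool from outside, world axes, zero at the start; "torque": the same for the moment, N m; "opening": opening from 0.0 (shut) to 1.0 (fully open); "gripper_force": force on a finger pad.
Only numpy, scipy, OpenCV 4.12 (cv2) and the standard library are available. Lean on these libraries where they do the work, as an engineer would, in place of code of your own. Each camera call takes 0.05 s, during which the arm holds its last target. There are 200 camera calls.

## Working session

There is one attempt and no reset: what is moved stays moved. The work goes in short steps, Python scripts to look and compute and a tool call to move; the robot and the scene stay as the last step left them, time stands still between calls to the robot, and variables do not carry over. Pictures are saved under pics/ and viewed, at most 14 in all, crops included, and the job is handed in when it is done.

Besides the shell and the picture viewer there is one more tool, called after "Call:" as name(argument=value, ...) on one line, values as JSON. jog_arm: Moves the arm, as the interface text tells. Its arguments: {"type":"object","properties":{"rows":{"type":"array"}},"required":["rows"]}

```bash
ls; mkdir -p pics
python3 - <<'E'
from rig import ctrl,snapshot,calibration
import cv2
for n in("scene","top"):
    cv2.imwrite(f"pics/{n}0.png",snapshot(n)); c=calibration(n); print(n,c)
print(ctrl.sense(),ctrl.tip_extent)
E
```

```text
pics
scene {'camera_matrix': array([[381.09795227,   0.        , 324.31615605],
       [  0.        , 381.09795227, 194.86295459],
       [  0.        ,   0.        ,   1.        ]]), 'dist_coeffs': array([0.00393121, 0.        , 0.        , 0.        , 0.        ]), 'xyz': array([-0.00969203,  0.26600346,  0.59395374]), 'rotation': array([-2.07925607,  0.02582998, -2.37477388])}
top {'camera_matrix': array([[397.7136023 ,   0.        , 323.96436113],
       [  0.        , 397.7136023 , 199.41867902],
       [  0.        ,   0.        ,   1.        ]]), 'dist_coeffs': array([-0.06526299,  0.        ,  0.        ,  0.        ,  0.        ]), 'xyz': array([ 0.350165  , -0.29406387,  1.17361555]), 'rotation': array([-2.97981908,  0.00814445, -1.58359747])}
{'t': 0.1, 'joint_pos': array([ 1.15991713,  0.47771734,  0.02238946,  1.55632709, -0.01152419,
        1.1092799 , -0.0830985 ]), 'joint_vel': array([-9.59953012e-04, -2.68929974e-03, -5.59712164e-04, -2.37534645e-03,
       -7.72789666e-04,  7.12752907e-05, -6.18210625e-04]), 'effort': array([ 4.72285101e-03, -5.97758174e+01,  1.61375284e+00, -2.81953901e+01,
        1.28641023e-02,  5.02618859e-03,  5.33688464e-06]), 'tool_pos': array([ 0.20109423, -0.64383914,  0.24743464]), 'tcp_rot': array([-3.13999387e+00,  1.15827218e-04,  3.02748712e-01]), 'ft_force': array([-0.3286715 , -0.07157463,  0.01132217]), 'torque': array([-0.01612862, -0.01177031,  0.01317694]), 'gripper_force': 0.0, 'opening': 0.995267480706455} 0.017
```

View pics/scene0.png

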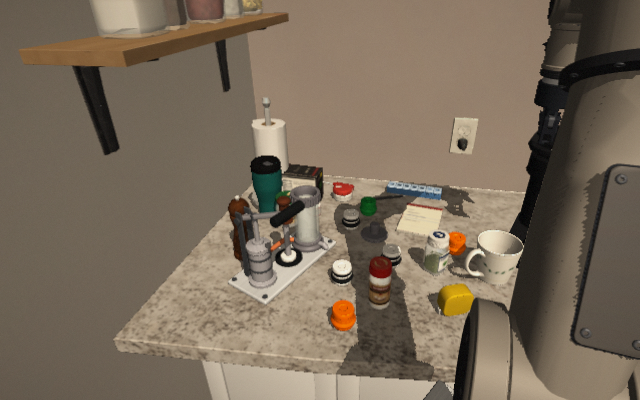

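View pics/top0.png

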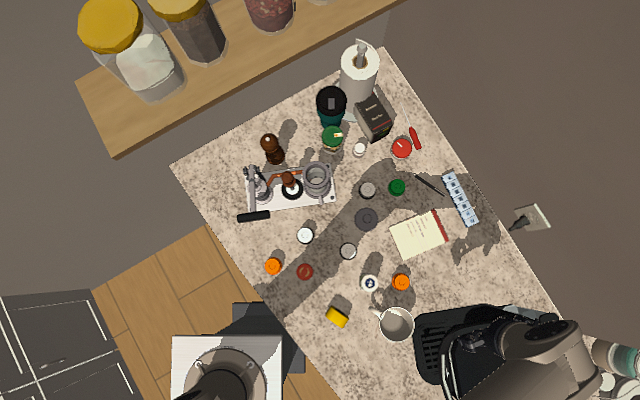

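The three cartridges seem to be in top view at (305,235), (348,251) and (368,190). The cap is at (366,218), the rod at (291,183), the housing at (316,178), and the lever handle at (253,216). I'll enlarge both views.

Run:
```python
import cv2
a=cv2.imread("pics/top0.png")[115:315,210:430]; cv2.imwrite("pics/t1.png",cv2.resize(a,(660,600),interpolation=cv2.INTER_CUBIC))
a=cv2.imread("pics/scene0.png")[170:340,220:480]; cv2.imwrite("pics/s1.png",cv2.resize(a,(780,510),interpolation=cv2.INTER_CUBIC))
```

```text
(no output)
```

View pics/t1.png

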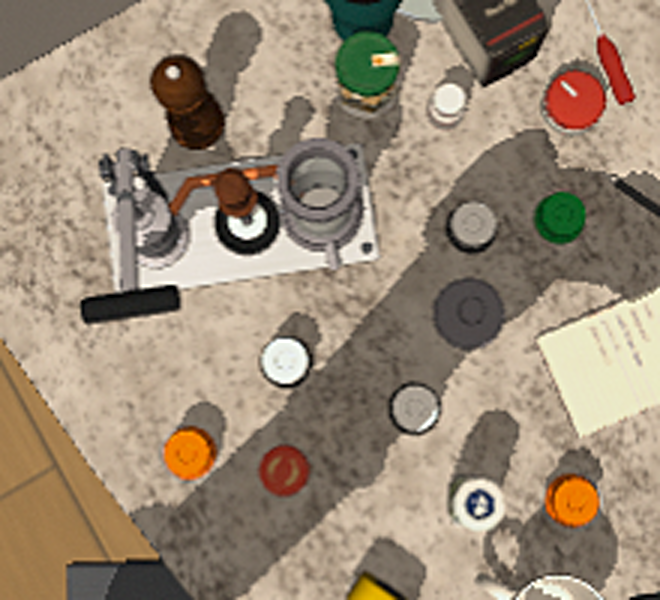

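View pics/s1.png

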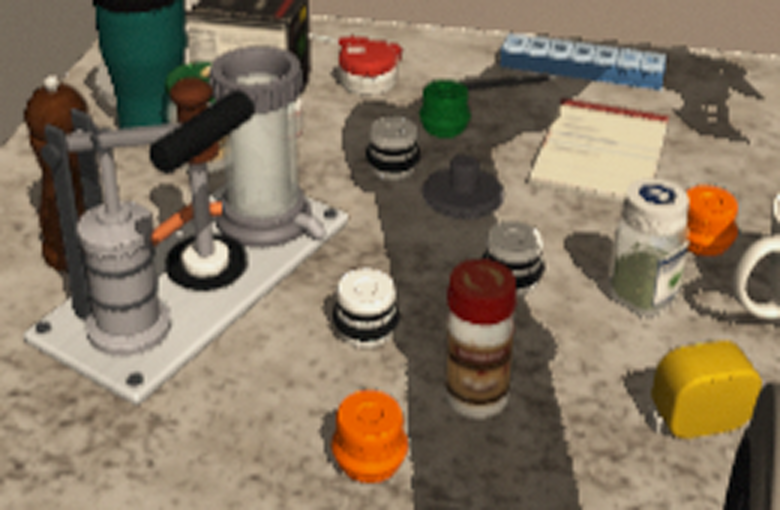

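The crops show all three cartridges upright with the band low. Top crop tops: F1 (286,358), F2 (414,407), F3 (473,226). The cap knob is at (471,312), the rim at (321,181), the rod knob at (236,185) and the handle at (131,304). I'll triangulate these picks against the scene crop.

```bash
cat > h.py <<'E'
import numpy as np,cv2
from scipy.spatial.transform import Rotation as Ro
from rig import ctrl,snapshot,calibration
C={n:calibration(n) for n in("scene","top")}
def ray(n,p):
    c=C[n];q=cv2.undistortPoints(np.array([[p]],float),c["camera_matrix"],c["dist_coeffs"])[0,0]
    d=Ro.from_euler('xyz',c["rotation"]).apply([q[0],q[1],1]);return c["xyz"],d/np.linalg.norm(d)
def plane(n,p,z):
    o,d=ray(n,p);return o+d*(z-o[2])/d[2]
def tri(pt,ps):
    (a,u),(b,v)=ray("top",pt),ray("scene",ps)
    s,t=np.linalg.lstsq(np.c_[u,-v],b-a,rcond=None)[0]
    P,Q=a+s*u,b+t*v;return (P+Q)/2,np.linalg.norm(P-Q)
def proj(n,P):
    c=C[n];R=Ro.from_euler('xyz',c["rotation"]).as_matrix()
    return cv2.projectPoints(np.array([P],float),cv2.Rodrigues(R.T)[0],-R.T@c["xyz"],c["camera_matrix"],c["dist_coeffs"])[0][0,0]
def go(target,yaw=None):
    "print tool-frame shift (mm) and turn (deg) to a world target"
    s=ctrl.sense();R=Ro.from_euler('xyz',s["tcp_rot"])
    print("shift mm",np.round(R.inv().apply(np.array(target)-s["tool_pos"])*1000,1))
    if yaw is not None: print("turn",np.round(np.degrees((R.inv()*Ro.from_euler('xyz',[np.pi,0,yaw])).as_rotvec()),1))
E
python3 - <<'E'
from h import *
np.set_printoptions(precision=4,suppress=True)
P=dict(f1=((286,358),(366,288)),f2=((414,407),(516,240)),f3=((473,226),(393,132)),cap=((471,312),(464,160)),rim=((321,181),(258,68)),rod=((236,185),(190,88)),lev=((131,304),(203,132)),foot=((247,222),(204,258)))
for k,(t,s) in P.items():
    t=(t[0]/3+210-1/3,t[1]/3+115-1/3);s=(s[0]/3+220-1/3,s[1]/3+170-1/3)
    print(k,*tri(t,s))
E
```

```text
f1 [ 0.4361 -0.2319  0.0395] 0.00018775049931581776
f2 [ 0.3875 -0.3529  0.0404] 0.0018521324492799462
f3 [ 0.5622 -0.4126  0.0397] 0.0024379885724772894
cap [ 0.4777 -0.4072  0.0489] 0.002465823160665568
rim [ 0.5817 -0.269   0.1585] 0.0020867693362736014
rod [ 0.5763 -0.1958  0.1736] 0.0033648090579512166
lev [ 0.4681 -0.1161  0.2174] 0.00031235512483625765
foot [ 0.5735 -0.1919  0.0183] 0.0028455369393492994
```

The triangulated heights agree with the text: cartridge tops about 0.040, rim 0.159, handle 0.217. The stand yaw is about 6.5°. Next I'll refine the centres by fitting circles to edge points in each view.

```bash
cat >> h.py <<'E'
def circ(n,img,P,r,tol=.006):
    "refine the centre of a horizontal circle of radius r near P: radial edge points cast on the plane, robust fit"
    g=cv2.GaussianBlur(img,(3,3),0).astype(np.float32);c=np.array(P,float)
    from scipy.optimize import least_squares
    for _ in range(3):
        th=np.linspace(0,2*np.pi,72,endpoint=False);rr=np.arange(r-tol,r+tol,.0005)
        pts=[]
        for t in th:
            L=np.array([proj(n,[c[0]+q*np.cos(t),c[1]+q*np.sin(t),c[2]]) for q in rr],np.float32)
            v=cv2.remap(g,L[None,:,0].copy(),L[None,:,1].copy(),cv2.INTER_LINEAR)[0]
            d=np.abs(v[4:]-v[:-4]).sum(1);k=d.argmax()
            if d[k]>40: pts.append([c[0]+rr[k+2]*np.cos(t),c[1]+rr[k+2]*np.sin(t)])
        pts=np.array(pts)
        f=lambda x:np.hypot(*(pts-x).T)-r
        s=least_squares(f,c[:2],loss="soft_l1",f_scale=.001);c[:2]=s.x
    return c,len(pts),np.median(abs(s.fun))
E
python3 - <<'E'
from h import *
np.set_printoptions(precision=4,suppress=True)
I={n:snapshot(n) for n in C}
Z=dict(f1=((.4361,-.2319,.044),.022),f2=((.3875,-.3529,.044),.022),f3=((.5622,-.4126,.044),.022),cap=((.4777,-.4072,.021),.035),rim=((.5817,-.269,.162),.036),knob=((.576,-.196,.182),.016),dish=((.574,-.193,.02),.031),foot=((.574,-.192,.024),.019))
for k,(P,r) in Z.items():
    for n in C: print(k,n,*circ(n,I[n],P,r))
E
```

```text
f1 scene [ 0.431  -0.2265  0.044 ] 72 0.0016549873799031768
f1 top [ 0.4337 -0.2312  0.044 ] 72 0.0013232283516300333
f2 scene [ 0.3835 -0.3434  0.044 ] 43 0.0012786324975615805
f2 top [ 0.3861 -0.3538  0.044 ] 72 0.0016835035557938131
f3 scene [ 0.5557 -0.403   0.044 ] 39 0.0011040124600138201
f3 top [ 0.5627 -0.4132  0.044 ] 72 0.0012504646505517095
cap scene [ 0.4746 -0.4021  0.021 ] 21 0.0013753916459903273
cap top [ 0.4784 -0.4077  0.021 ] 39 0.0005990595524386563
rim scene [ 0.5818 -0.2744  0.162 ] 34 0.0015269558639905145
rim top [ 0.58   -0.2759  0.162 ] 55 0.0018454903934730302
knob scene [ 0.5903 -0.1978  0.182 ] 16 0.0014080017328301463
knob top [ 0.5726 -0.1933  0.182 ] 49 0.0006435217516151288
dish scene [ 0.5773 -0.1954  0.02  ] 62 0.0023722085605190745
dish top [ 0.5711 -0.1933  0.02  ] 61 0.0010669126847079116
foot scene [ 0.5686 -0.1879  0.024 ] 65 0.001913202855400302
foot top [ 0.5736 -0.1932  0.024 ] 54 0.0004740751745164265
```

Call:
jog_arm(rows=[1,0,0,-0.01,0,0,-10,1,0,0,-0.02,0,0,-20,1,0,0,-0.03,0,0,-30,1,0,0,-0.03,0,0,-40,1,0,0,-0.03,0,0,-50,1,0,0,-0.03,0,0,-60,1,0,0,-0.03,0,0,-70,1,0,0,-0.03,0,0,-79])

```text
t: 1.2
tool_pos: [0.2011, -0.6442, 0.278]
tcp_rot: [-3.141, -0.0, 1.687]
ft_force: [-0.5, 0.1, 0.1]
opening: 0.997
gripper_force: 0.0
```

Run:
```python
from h import *
s=ctrl.sense();print(s["t"],s["tool_pos"],s["tcp_rot"],s["joint_pos"])
go([.386,-.3538,.15],1.684)
go([.4345,-.2315,.15])
go([.5625,-.413,.15]);go([.581,-.268,.25])
```

```text
1.2 [ 0.20114116 -0.64417946  0.27802381] [-3.14145296e+00 -4.74589725e-04  1.68689859e+00] [ 1.3580754   0.46886264 -0.26127226  1.50636624  0.12637509  1.18344496
  1.19201049]
shift mm [266.9 217.3 128.1]
turn [-0.  -0.   0.2]
shift mm [382.8 279.6 128.2]
shift mm [187.7 385.7 128.1]
shift mm [329.6 420.9  28.1]
```

Call:
jog_arm(rows=[1,0.06,0.03,0,0,0,0,1,0.11,0.06,0,0,0,0,1,0.16,0.1,0,0,0,0,1,0.2,0.14,0.02,0,0,0,1,0.24,0.18,0.06,0,0,0,1,0.267,0.217,0.1,0,0,0,1,0.267,0.217,0.128,0,0,0,1,0.267,0.217,0.128,0,0,0])

```text
t: 2.2
tool_pos: [0.3864, -0.3534, 0.1483]
tcp_rot: [-3.138, -0.004, 1.683]
ft_force: [-0.2, 0.0, -0.0]
opening: 1.002
gripper_force: 0.0
```

Run:
```python
from h import *
I={n:snapshot(n) for n in C}
c=C
out=[]
for n,(x,y) in dict(top=(230,120),scene=(260,180)).items():
    im=I[n][y:y+160,x:x+160];im=cv2.resize(im,None,fx=2.5*1,fy=2.5,interpolation=cv2.INTER_CUBIC)
    for (P,r,col) in [((.581,-.268,.162),.036,(0,0,255)),((.581,-.268,.162),.028,(0,255,0)),((.386,-.3538,.044),.022,(255,0,0))]:
        q=np.array([proj(n,[P[0]+r*np.cos(t),P[1]+r*np.sin(t),P[2]]) for t in np.linspace(0,6.3,60)])
        cv2.polylines(im,[np.int32((q-[x,y]+.5)*2.5)],True,col,1)
    out.append(im)
cv2.imwrite("pics/c1.png",np.hstack(out))
go([.386,-.3538,.042],1.684)
```

```text
shift mm [  2.1  -1.  109. ]
turn [ 0.   0.  -0.2]
```

View pics/c1.png

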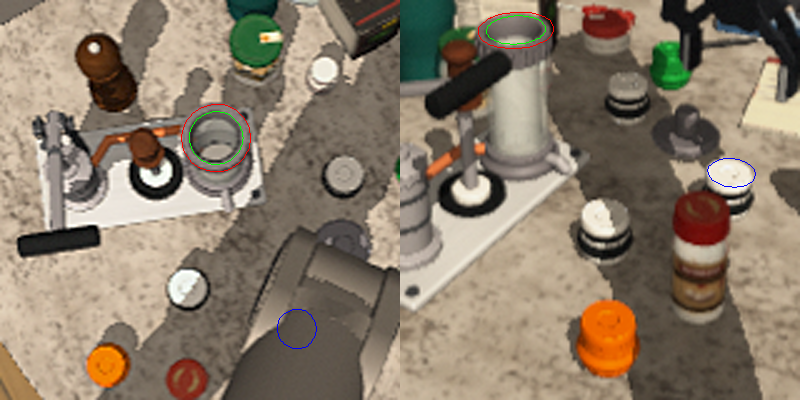

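The circles fit the rim in both views: top bore centre at crop (217,137), scene rim at (515,30). The cartridges are upright. Now descending on F2.

Call:
jog_arm(rows=[1,0,0,0.04,0,0,0,1,0,0,0.08,0,0,0,1,0,0,0.1,0,0,0,1,0,0,0.107,0,0,0,0,0,0,0.107,0,0,0,0,0,0,0.107,0,0,0,0,0,0,0.107,0,0,0,0,0,0,0.107,0,0,0])

```text
t: 3.3
tool_pos: [0.3882, -0.3558, 0.045]
tcp_rot: [3.14, 0.002, 1.681]
ft_force: [-1.8, 0.9, 7.7]
opening: 0.484
gripper_force: 59.6
```

Call:
jog_arm(rows=[0,0,0,-0.06,0,0,0,0,0,0,-0.12,0,0,0,0,0,0,-0.17,0,0,0,0,0.02,0.05,-0.185,0,0,0,0,0.03,0.1,-0.185,0,0,0,0,0.045,0.15,-0.185,0,0,0,0,0.063,0.2045,-0.185,0,0,0,0,0.063,0.2045,-0.185,0,0,0])

```text
t: 4.3
tool_pos: [0.5877, -0.2649, 0.2289]
tcp_rot: [3.138, -0.002, 1.689]
ft_force: [-0.5, 0.2, -0.9]
opening: 0.482
gripper_force: 61.6
```

Run:
```python
from h import *
s=ctrl.sense();print(s["t"],s["tool_pos"],s["tcp_rot"],s["ft_force"],s["opening"],s["joint_pos"])
I={n:snapshot(n) for n in C}
go([.582,-.2685,.204],1.684)
im=I["scene"][130:280,260:420];cv2.imwrite("pics/c2.png",cv2.resize(im,None,fx=4,fy=4,interpolation=cv2.INTER_CUBIC))
```

```text
4.3 [ 0.58771897 -0.26487589  0.22886755] [ 3.13803815e+00 -2.31176201e-03  1.68880237e+00] [-0.52070772  0.17507148 -0.86635965] 0.4816371920333039 [ 0.66595067  0.48588577 -0.46695647  1.62820142  0.23651234  1.08198538
  0.25243454]
shift mm [ 0.9 -1.5 24.4]
turn [-0.   0.  -0.1]
```

View pics/c2.png

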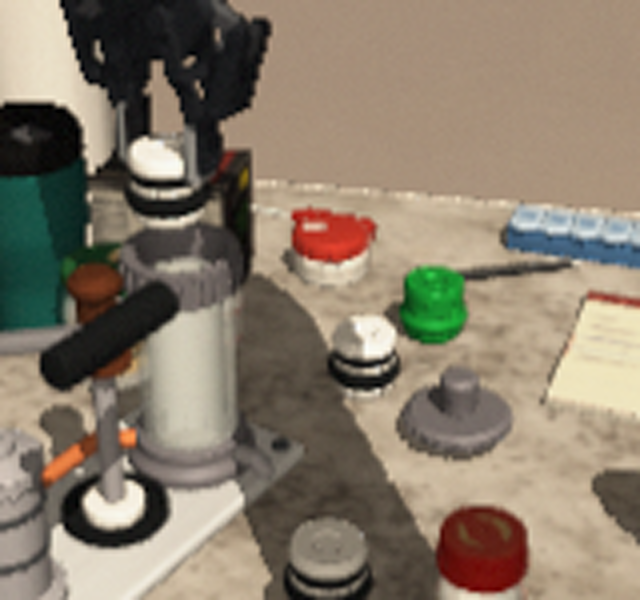

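The scene crop shows the cartridge held upright above the mouth, with its band at about (167,195), bottom lip at (170,218) and rim centre at (181,265). I'll check that alignment numerically.

Run:
```python
from h import *
s=ctrl.sense();p=s["tool_pos"];print(p)
f=lambda P:(proj("scene",P)+.5-[260,130])*4
for z in (.042,.037,.026): print("held, below tcp",z,f(p-[0,0,z]), "axis dx+5mm",f(p-[0,0,z]+np.array([-.113,.994,0])*.005))
print("rim",f([.582,-.2685,.162]), [f([.582+.036*np.cos(t),-.2685+.036*np.sin(t),.162]) for t in(.8,-2.34)])
```

```text
[ 0.58365417 -0.26926578  0.22835794]
held, below tcp 0.042 [182.07080115 208.83667314] axis dx+5mm [176.57727535 212.05559912]
held, below tcp 0.037 [181.63986144 201.23960506] axis dx+5mm [176.12964274 204.43804054]
held, below tcp 0.026 [180.68341697 184.37929027] axis dx+5mm [175.136114   187.53168605]
rim [185.12332049 246.6037733 ] [array([124.49603918, 248.94006967]), array([245.66628528, 244.22451386])]
```

Run:
```python
from h import *
im=snapshot("scene");p=ctrl.sense()["tool_pos"];print(p)
x,y=275,155
a=cv2.resize(im[y:y+60,x:x+70],None,fx=10,fy=10,interpolation=cv2.INTER_NEAREST)
f=lambda P:np.int32((proj("scene",P)+.5-[x,y])*10)
for z,r,col in((p[2]-.042,.022,(0,255,255)),(.162,.036,(0,0,255)),(.162,.028,(0,255,0))):
    c=p if r==.022 else [.582,-.2685]
    cv2.polylines(a,[np.array([f([c[0]+r*np.cos(t),c[1]+r*np.sin(t),z]) for t in np.linspace(0,6.28,60)])],True,col,1)
cv2.imwrite("pics/c3.png",a)
```

```text
[ 0.58278423 -0.27042668  0.2283593 ]
```

View pics/c3.png

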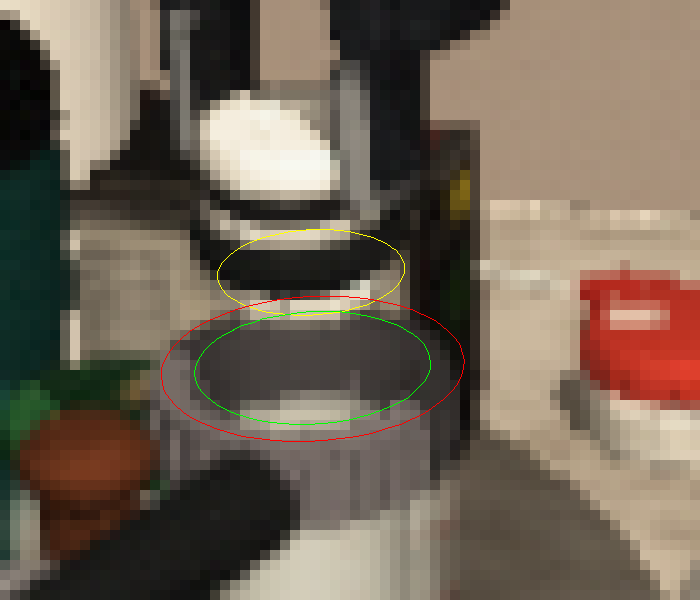

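The cartridge (lip at crop 215–400, row 300) sits concentrically over the rim (155–460, row 370), to within about 2 mm. Lowering it.

Call:
jog_arm(rows=[0,0,-0.001,0.01,0,0,0,0,0,-0.001,0.02,0,0,0,0,0,-0.001,0.026,0,0,0,0,0,-0.001,0.031,0,0,0,0,0,-0.001,0.036,0,0,0,0,0,-0.001,0.041,0,0,0,0,0,-0.001,0.041,0,0,0,0,0,-0.001,0.041,0,0,0])

```text
t: 5.45
tool_pos: [0.583, -0.2694, 0.1874]
tcp_rot: [3.141, -0.0, 1.682]
ft_force: [0.1, 2.2, -0.6]
opening: 0.485
gripper_force: 61.5
```

Call:
jog_arm(rows=[1,0,0,0,0,0,0,1,0,0,0,0,0,0,1,0,0,0,0,0,0,1,0,0,-0.05,0,0,0,1,0,0,-0.075,0,0,0,1,0.05,-0.001,-0.075,0,0,0,1,0.077,-0.001,-0.075,0,0,0,1,0.077,-0.001,-0.075,0,0,0])

```text
t: 6.45
tool_pos: [0.5734, -0.1906, 0.2629]
tcp_rot: [3.141, -0.0, 1.686]
ft_force: [0.3, -0.4, 0.4]
opening: 1.004
gripper_force: 0.0
```

Run:
```python
from h import *
I={n:snapshot(n) for n in C}
s=ctrl.sense();print(s["tool_pos"]);go([.5735,-.1932,.146],1.684)
np.set_printoptions(precision=4,suppress=True)
for k,P,r in [("f1",(.4345,-.2315,.044),.022),("f3",(.5625,-.413,.044),.022),("cap",(.4784,-.4077,.021),.035)]:
  print(k,*circ("top",I["top"],P,r))
a=I["top"][130:280,210:410];cv2.imwrite("pics/c4.png",cv2.resize(np.hstack([a,I["scene"][150:300,240:440]]),None,fx=2,fy=2,interpolation=cv2.INTER_CUBIC))
```

```text
[ 0.57316624 -0.19413514  0.26242694]
shift mm [  1.    0.4 116.4]
turn [-0.   0.1 -0.2]
f1 [ 0.4338 -0.2308  0.044 ] 72 0.0014727367010861376
f3 [ 0.5627 -0.413   0.044 ] 72 0.0009481359362883812
cap [ 0.4785 -0.4078  0.021 ] 61 0.0009481802594947519
```

View pics/c4.png

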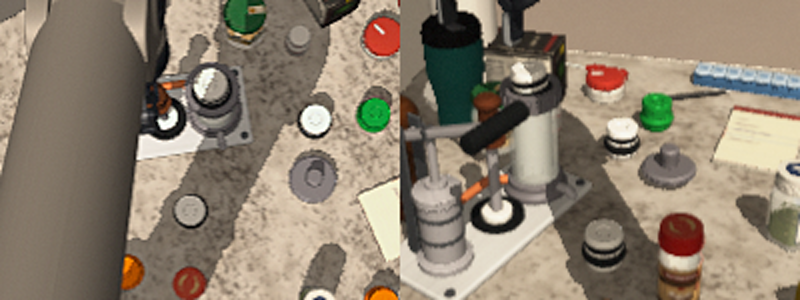

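F2 is seated upright in the mouth at crop (525,75); the other parts haven't moved. Next I'll grasp the rod.

Call:
jog_arm(rows=[1,0.001,0,0.04,0,0,0,1,0.001,0,0.08,0,0,0,1,0.001,0,0.105,0,0,0,1,0.001,0,0.116,0,0,0,0,0.001,0,0.116,0,0,0,0,0.001,0,0.116,0,0,0,0,0.001,0,0.116,0,0,0,0,0.001,0,0.116,0,0,0])

```text
t: 7.55
tool_pos: [0.574, -0.1926, 0.1475]
tcp_rot: [3.139, 0.001, 1.682]
ft_force: [0.5, 0.4, 3.7]
opening: 0.303
gripper_force: 58.4
```

Run:
```python
from h import *
np.set_printoptions(precision=4,suppress=True)
I={n:snapshot(n) for n in C};s=ctrl.sense();print(s["tool_pos"],s["ft_force"],s["opening"])
print(circ("top",I["top"],(.582,-.268,.184),.022))
go([.582,-.2675,.34],1.684)
```

```text
[ 0.574  -0.1925  0.1475] [ 0.3935 -0.4098  6.0399] 0.3089238043193819
(array([ 0.5829, -0.2655,  0.184 ]), 72, np.float64(0.0005519063425398953))
shift mm [ -75.6    0.  -192.4]
turn [ 0.1  0.1 -0.1]
```

Call:
jog_arm(rows=[0,0,0,-0.04,0,0,0,0,0,0,-0.09,0,0,0,0,0,0,-0.14,0,0,0,0,0,0,-0.18,0,0,0,0,0,0,-0.19,0,0,0,0,-0.03,0,-0.19,0,0,0,0,-0.06,0,-0.19,0,0,0,0,-0.075,0,-0.19,0,0,0])

```text
t: 8.65
tool_pos: [0.5801, -0.269, 0.3336]
tcp_rot: [-3.138, -0.001, 1.679]
ft_force: [-0.1, -0.5, -3.6]
opening: 0.307
gripper_force: 59.3
```

Run:
```python
from h import *
im=snapshot("scene");s=ctrl.sense();p=s["tool_pos"];print(p,s["ft_force"],s["opening"],s["joint_pos"])
x,y=250,90
a=cv2.resize(im[y:y+120,x:x+120],None,fx=5,fy=5,interpolation=cv2.INTER_CUBIC)
cv2.imwrite("pics/c5.png",a);print((proj("scene",p-[0,0,.1335])+.5-[x,y])*5)
```

```text
[ 0.58021177 -0.27042149  0.3338085 ] [-0.66543903 -1.41457431 -3.39451293] 0.30628808678347547 [ 0.68343071  0.39954912 -0.47583164  1.51032553  0.18780268  1.28055508
  0.29225119]
[282.96787855 435.74257967]
```

View pics/c5.png

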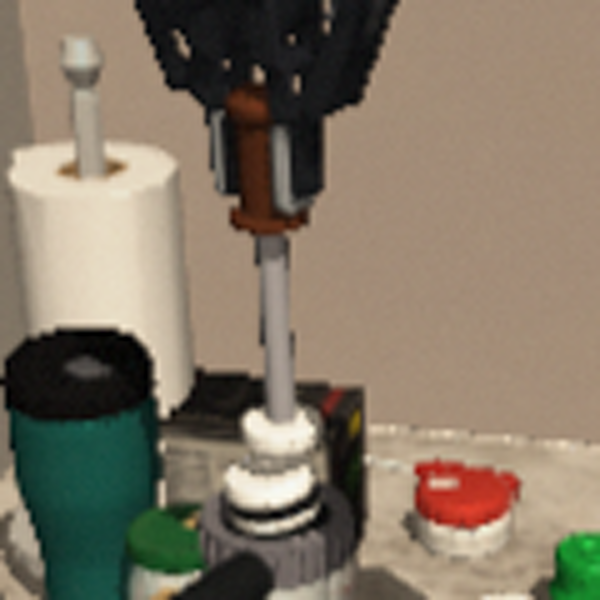

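The rod hangs vertically with its foot at crop (280,435), about 4 mm to the right of the cartridge axis (270,485). I'll correct that and push.

Call:
jog_arm(rows=[0,0.004,0.002,0,0,0,0,0,0.004,0.002,0.005,0,0,0,0,0.004,0.002,0.01,0,0,0,0,0.004,0.002,0.015,0,0,0,0,0.004,0.002,0.022,0,0,0,0,0.004,0.002,0.03,0,0,0,0,0.004,0.002,0.038,0,0,0,0,0.004,0.002,0.046,0,0,0])

```text
t: 9.7
tool_pos: [0.5831, -0.2629, 0.2903]
tcp_rot: [3.141, 0.0, 1.681]
ft_force: [-0.3, -0.9, 4.1]
opening: 0.305
gripper_force: 59.3
```

Call:
jog_arm(rows=[0,0,0,0.01,0,0,0,0,0,0,0.02,0,0,0,0,0,0,0.03,0,0,0,0,0,0,0.04,0,0,0,0,0,0,0.05,0,0,0,0,0,0,0.06,0,0,0,0,0,0,0.07,0,0,0,0,0,0,0.08,0,0,0])

```text
t: 10.7
tool_pos: [0.5829, -0.2628, 0.2096]
tcp_rot: [-3.142, -0.0, 1.682]
ft_force: [-0.1, -0.5, 4.9]
opening: 0.308
gripper_force: 59.3
```

Call:
jog_arm(rows=[0,0,0,0.006,0,0,0,0,0,0,0.01,0,0,0,0,0,0,0.014,0,0,0,0,0,0,0.017,0,0,0,0,0,0,0.02,0,0,0,0,0,0,0.022,0,0,0,0,0,0,0.022,0,0,0,0,0,0,0.022,0,0,0])

```text
t: 11.7
tool_pos: [0.5845, -0.2632, 0.1914]
tcp_rot: [3.138, 0.002, 1.681]
ft_force: [-4.2, 1.1, 18.0]
opening: 0.304
gripper_force: 59.3
```

F2 bottomed at TCP z 0.1914, where 0.1915 was expected. Now I'll return the rod to its rest.

Call:
jog_arm(rows=[0,0,0,-0.04,0,0,0,0,0,0,-0.08,0,0,0,0,0,0,-0.12,0,0,0,0,0,0,-0.13,0,0,0,0,0.03,0,-0.13,0,0,0,0,0.06,-0.001,-0.13,0,0,0,0,0.071,-0.001,-0.13,0,0,0,0,0.071,-0.001,-0.13,0,0,0])

```text
t: 12.7
tool_pos: [0.5737, -0.1921, 0.3171]
tcp_rot: [-3.14, -0.0, 1.683]
ft_force: [0.8, -0.5, -2.7]
opening: 0.306
gripper_force: 59.6
```

Run:
```python
from h import *
snapshot("top");snapshot("top");s=ctrl.sense();print(s["tool_pos"],s["ft_force"]);go([.574,-.1926,.1495],1.684)
```

```text
[ 0.57385609 -0.19386633  0.31752857] [-0.03592212  0.00653532 -3.3792043 ]
shift mm [  1.3   0.4 168. ]
turn [-0.1  0.  -0.2]
```

Call:
jog_arm(rows=[0,0.001,0,0.04,0,0,0,0,0.001,0,0.08,0,0,0,0,0.001,0,0.12,0,0,0,0,0.001,0,0.145,0,0,0,0,0.001,0,0.158,0,0,0,0,0.001,0,0.164,0,0,0,0,0.001,0,0.168,0,0,0,0,0.001,0,0.169,0,0,0])

```text
t: 13.8
tool_pos: [0.5744, -0.1915, 0.1499]
tcp_rot: [3.14, 0.001, 1.681]
ft_force: [0.9, 0.1, -3.0]
opening: 0.305
gripper_force: 59.6
```

Call:
jog_arm(rows=[0,0,0,0.002,0,0,0,1,0,0,0.002,0,0,0,1,0,0,0.002,0,0,0,1,0,0,0,0,0,0,1,0,0,-0.05,0,0,0,1,0,0,-0.1,0,0,0,1,-0.01,-0.05,-0.1,0,0,0,1,-0.022,-0.1,-0.09,0,0,0])

```text
t: 14.8
tool_pos: [0.4771, -0.2245, 0.2408]
tcp_rot: [3.138, 0.002, 1.683]
ft_force: [0.3, -1.9, -1.3]
opening: 1.001
gripper_force: 0.0
```

Call:
jog_arm(rows=[1,0,-0.025,0,0,0,0,1,0,-0.045,0.02,0,0,0,1,0,-0.045,0.06,0,0,0,1,0,-0.045,0.1,0,0,0,1,0,-0.045,0.12,0,0,0,1,0,-0.045,0.12,0,0,0,1,0,-0.045,0.12,0,0,0,1,0,-0.045,0.12,0,0,0])

```text
t: 15.8
tool_pos: [0.4331, -0.2296, 0.1205]
tcp_rot: [3.14, 0.001, 1.682]
ft_force: [-0.3, -0.4, -0.2]
opening: 0.998
gripper_force: 0.0
```

Run:
```python
from h import *
np.set_printoptions(precision=4,suppress=True)
I={n:snapshot(n) for n in C};s=ctrl.sense();print(s["tool_pos"],s["ft_force"],s["opening"])
go([.4338,-.231,.043],1.684)
for k,P,r in [("f1",(.4338,-.2308,.044),.022),("f3",(.5625,-.413,.044),.022),("cap",(.4784,-.4077,.021),.035),("foot",(.574,-.192,.024),.019)]:
  print(k,*circ("top",I["top"],P,r))
a=I["top"][130:280,210:410];cv2.imwrite("pics/c6.png",cv2.resize(np.hstack([a,I["scene"][150:300,240:440]]),None,fx=2,fy=2,interpolation=cv2.INTER_CUBIC))
```

```text
[ 0.4328 -0.2295  0.1202] [ 0.2398  0.1065 -0.2001] 0.9998220920551169
shift mm [-1.5  0.7 77.2]
turn [ 0.1  0.1 -0.1]
f1 [ 0.4371 -0.2298  0.044 ] 18 0.0009624957804463229
f3 [ 0.5627 -0.4135  0.044 ] 72 0.0011098877559413012
cap [ 0.4783 -0.4079  0.021 ] 62 0.0011289714425353897
foot [ 0.5744 -0.1918  0.024 ] 54 0.0005401221583367088
```

View pics/c6.png

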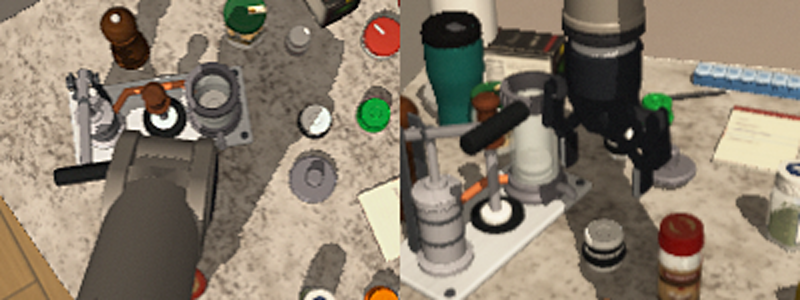

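The rod stands in its rest at crop (162,110), F1 is still at crop (603,245) under the gripper, and F2 is down in the tube. Now grasping F1.

Call:
jog_arm(rows=[1,-0.0015,0,0.04,0,0,0,1,-0.0015,0,0.07,0,0,0,1,-0.0015,0,0.077,0,0,0,0,-0.0015,0,0.077,0,0,0,0,-0.0015,0,0.077,0,0,0,0,-0.0015,0,0.077,0,0,0,0,-0.0015,0,0.077,0,0,0,0,-0.0015,0,0.077,0,0,0])

```text
t: 16.9
tool_pos: [0.4335, -0.2311, 0.044]
tcp_rot: [3.139, 0.002, 1.682]
ft_force: [-1.4, 0.1, 8.8]
opening: 0.49
gripper_force: 59.4
```

Run:
```python
from h import *
s=ctrl.sense();print(s["tool_pos"],s["ft_force"],s["opening"],s["gripper_force"])
go([.5825,-.2665,.23],1.684)
```

```text
[ 0.43352719 -0.23110716  0.04399132] [-1.43710185  0.10117076  8.80799204] 0.4897761915359142 59.43744331598282
shift mm [ -52.   144.5 -185.6]
turn [ 0.1  0.1 -0.1]
```

Call:
jog_arm(rows=[0,0,0,-0.06,0,0,0,0,0,0,-0.12,0,0,0,0,0,0.01,-0.17,0,0,0,0,-0.02,0.06,-0.187,0,0,0,0,-0.045,0.11,-0.187,0,0,0,0,-0.052,0.14,-0.187,0,0,0,0,-0.052,0.1445,-0.187,0,0,0,0,-0.052,0.1445,-0.187,0,0,0])

```text
t: 17.9
tool_pos: [0.5812, -0.266, 0.2294]
tcp_rot: [-3.141, -0.0, 1.682]
ft_force: [0.2, -0.8, -1.2]
opening: 0.487
gripper_force: 61.7
```

Run:
```python
from h import *
snapshot("top");snapshot("top");im=snapshot("scene");p=ctrl.sense()["tool_pos"];print(p,ctrl.sense()["ft_force"])
go([.5825,-.2665,.187])
x,y=275,155
a=cv2.resize(im[y:y+60,x:x+70],None,fx=8,fy=8,interpolation=cv2.INTER_NEAREST)
f=lambda P:np.int32((proj("scene",P)+.5-[x,y])*8)
for z,r,col in((p[2]-.044,.022,(0,255,255)),(.162,.036,(0,0,255)),(.162,.028,(0,255,0))):
    c=p if r==.022 else [.5825,-.2665]
    cv2.polylines(a,[np.array([f([c[0]+r*np.cos(t),c[1]+r*np.sin(t),z]) for t in np.linspace(0,6.28,60)])],True,col,1)
cv2.imwrite("pics/c7.png",a)
```

```text
[ 0.58071903 -0.26652135  0.22958454] [ 0.24557734 -0.02327259 -0.43265464]
shift mm [-0.2  1.8 42.6]
```

View pics/c7.png

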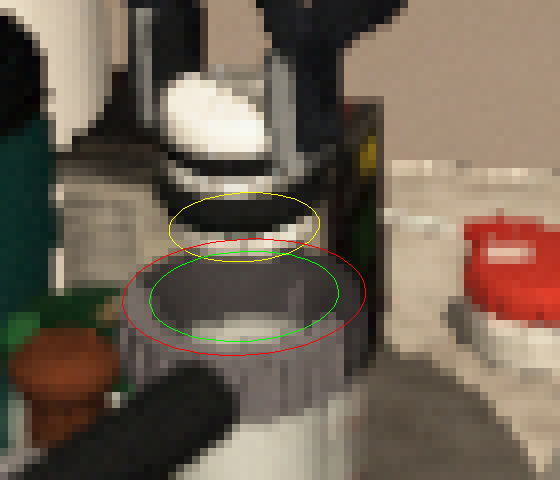

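F1 (lip at crop 175–315, row 245) is centred over the rim (125–365, row 297). Lowering.

Call:
jog_arm(rows=[0,0,0.001,0.01,0,0,0,0,0,0.001,0.02,0,0,0,0,0,0.001,0.027,0,0,0,0,0,0.001,0.033,0,0,0,0,0,0.001,0.038,0,0,0,0,0,0.001,0.042,0,0,0,0,0,0.001,0.042,0,0,0,0,0,0.001,0.042,0,0,0])

```text
t: 19.05
tool_pos: [0.583, -0.2664, 0.1875]
tcp_rot: [3.141, 0.0, 1.682]
ft_force: [1.5, 0.0, -1.3]
opening: 0.486
gripper_force: 61.7
```

Run:
```python
from h import *
s=ctrl.sense();print(s["ft_force"]);go([.574,-.192,.26],1.684)
```

```text
[ 1.45091529  0.01971827 -1.33698281]
shift mm [ 74.9  -0.7 -72.5]
turn [ 0.   0.  -0.1]
```

Call:
jog_arm(rows=[1,0,0,0,0,0,0,1,0,0,0,0,0,0,1,0,0,0,0,0,0,1,0,0,-0.05,0,0,0,1,0,0,-0.075,0,0,0,1,0.05,-0.001,-0.075,0,0,0,1,0.075,-0.001,-0.075,0,0,0,1,0.075,-0.001,-0.075,0,0,0])

```text
t: 20.05
tool_pos: [0.5737, -0.1893, 0.2628]
tcp_rot: [3.141, -0.0, 1.686]
ft_force: [0.6, -0.3, -0.3]
opening: 0.998
gripper_force: 0.0
```

Call:
jog_arm(rows=[1,0,0,0.04,0,0,0,1,0,0,0.08,0,0,0,1,0,0,0.105,0,0,0,1,0,0,0.115,0,0,0,0,0,0,0.115,0,0,0,0,0,0,0.115,0,0,0,0,0,0,0.115,0,0,0,0,0,0,0.115,0,0,0])

```text
t: 21.05
tool_pos: [0.5744, -0.192, 0.1485]
tcp_rot: [3.139, 0.001, 1.682]
ft_force: [0.1, -0.1, 3.7]
opening: 0.308
gripper_force: 56.9
```

Run:
```python
from h import *
np.set_printoptions(precision=4,suppress=True)
im=snapshot("top");s=ctrl.sense();print(s["tool_pos"],s["ft_force"],s["opening"])
print(circ("top",im,(.582,-.266,.184),.022))
go([.583,-.265,.335])
```

```text
[ 0.5744 -0.192   0.1485] [0.7282 0.4814 3.8125] 0.30668182750042416
(array([ 0.5836, -0.2679,  0.184 ]), 72, np.float64(0.0005228507124726105))
shift mm [ -73.7    0.8 -186.4]
```

Call:
jog_arm(rows=[0,0,0,-0.04,0,0,0,0,0,0,-0.09,0,0,0,0,0,0,-0.14,0,0,0,0,0,0,-0.18,0,0,0,0,0,0,-0.19,0,0,0,0,-0.04,0,-0.19,0,0,0,0,-0.074,0.001,-0.19,0,0,0,0,-0.074,0.001,-0.19,0,0,0])

```text
t: 22.1
tool_pos: [0.581, -0.2696, 0.334]
tcp_rot: [-3.137, -0.0, 1.676]
ft_force: [-0.7, -0.3, -3.6]
opening: 0.308
gripper_force: 59.6
```

Call:
jog_arm(rows=[0,0,0,0.0,0,0,0,0,0,0,0.006,0,0,0,0,0,0,0.012,0,0,0,0,0,0,0.018,0,0,0,0,0,0,0.024,0,0,0,0,0,0,0.03,0,0,0,0,0,0,0.038,0,0,0,0,0,0,0.046,0,0,0])

```text
t: 23.1
tool_pos: [0.5828, -0.2653, 0.2911]
tcp_rot: [3.141, 0.0, 1.681]
ft_force: [-1.9, 0.1, 5.5]
opening: 0.309
gripper_force: 59.4
```

Call:
jog_arm(rows=[0,0,0,0.01,0,0,0,0,0,0,0.02,0,0,0,0,0,0,0.03,0,0,0,0,0,0,0.04,0,0,0,0,0,0,0.05,0,0,0,0,0,0,0.055,0,0,0,0,0,0,0.059,0,0,0,0,0,0,0.059,0,0,0])

```text
t: 24.1
tool_pos: [0.5848, -0.2657, 0.2363]
tcp_rot: [3.136, 0.003, 1.682]
ft_force: [-4.2, 1.1, 23.1]
opening: 0.31
gripper_force: 58.4
```

F1 bottomed at 0.2363, where 0.2365 was expected. Returning the rod.

Call:
jog_arm(rows=[0,0,0,-0.04,0,0,0,0,0,0,-0.075,0,0,0,0,0,0,-0.09,0,0,0,0,0,0,-0.09,0,0,0,0,0.03,0,-0.09,0,0,0,0,0.06,-0.001,-0.09,0,0,0,0,0.073,-0.001,-0.09,0,0,0,0,0.073,-0.001,-0.09,0,0,0])

```text
t: 25.1
tool_pos: [0.5734, -0.1924, 0.3213]
tcp_rot: [-3.14, -0.0, 1.683]
ft_force: [0.4, -0.1, -2.5]
opening: 0.309
gripper_force: 60.9
```

Run:
```python
from h import *
snapshot("top");snapshot("top");s=ctrl.sense();print(s["tool_pos"],s["ft_force"]);go([.574,-.1922,.1495],1.684)
```

```text
[ 0.57346043 -0.19443678  0.32163565] [ 0.08076311 -0.74871941 -2.53429496]
shift mm [  2.3   0.9 172.1]
turn [-0.   0.  -0.2]
```

Call:
jog_arm(rows=[0,0.002,0.0005,0.04,0,0,0,0,0.002,0.0005,0.08,0,0,0,0,0.002,0.0005,0.12,0,0,0,0,0.002,0.0005,0.148,0,0,0,0,0.002,0.0005,0.162,0,0,0,0,0.002,0.0005,0.168,0,0,0,0,0.002,0.0005,0.172,0,0,0,0,0.002,0.0005,0.173,0,0,0])

```text
t: 26.2
tool_pos: [0.5744, -0.1911, 0.15]
tcp_rot: [3.14, 0.001, 1.681]
ft_force: [0.8, -0.5, -2.7]
opening: 0.305
gripper_force: 61.0
```

Call:
jog_arm(rows=[0,0,0,0.002,0,0,0,1,0,0,0.002,0,0,0,1,0,0,0.002,0,0,0,1,0,0,0,0,0,0,1,0,0,-0.05,0,0,0,1,0,0,-0.11,0,0,0,1,-0.05,-0.01,-0.11,0,0,0,1,-0.11,-0.02,-0.11,0,0,0])

```text
t: 27.2
tool_pos: [0.5671, -0.3022, 0.2612]
tcp_rot: [3.139, 0.001, 1.685]
ft_force: [0.9, -2.0, -0.5]
opening: 1.002
gripper_force: 0.0
```

Call:
jog_arm(rows=[1,-0.05,-0.01,0,0,0,0,1,-0.108,-0.016,0,0,0,0,1,-0.108,-0.016,0.04,0,0,0,1,-0.108,-0.016,0.08,0,0,0,1,-0.108,-0.016,0.11,0,0,0,1,-0.108,-0.016,0.11,0,0,0,1,-0.108,-0.016,0.11,0,0,0,1,-0.108,-0.016,0.11,0,0,0])

```text
t: 28.2
tool_pos: [0.5633, -0.412, 0.1514]
tcp_rot: [3.139, 0.002, 1.682]
ft_force: [-0.0, 0.8, 0.1]
opening: 1.003
gripper_force: 0.0
```

Run:
```python
from h import *
np.set_printoptions(precision=4,suppress=True)
I={n:snapshot(n) for n in C};s=ctrl.sense();print(s["tool_pos"],s["ft_force"],s["opening"])
go([.5627,-.4132,.043],1.684)
for k,P,r in [("f3",(.5625,-.413,.044),.022),("cap",(.4784,-.4077,.021),.035),("foot",(.574,-.192,.024),.019)]:
  print(k,*circ("top",I["top"],P,r))
a=I["top"][130:280,210:410];cv2.imwrite("pics/c8.png",cv2.resize(np.hstack([a,I["scene"][150:300,240:440]]),None,fx=2,fy=2,interpolation=cv2.INTER_CUBIC))
```

```text
[ 0.563  -0.4118  0.1509] [-0.302  -0.3689  0.1561] 0.9989214610319728
shift mm [ -1.1  -0.6 107.9]
turn [ 0.1  0.1 -0.1]Traceback (most recent call last):
  File "<stdin>", line 6, in <module>
  File "h.py", line 36, in circ
    s=least_squares(f,c[:2],loss="soft_l1",f_scale=.001);c[:2]=s.x
    return func(*args, **kwargs)
    vector_fun = VectorFunction(
        fun_wrapped,
    ...<6 lines>...
        workers=workers
    )
    self._update_fun()
    ~~~~~~~~~~~~~~~~^^
    self.f = self.fun_wrapped(xp_copy(self.x))
             ~~~~~~~~~~~~~~~~^^^^^^^^^^^^^^^^^
    return np.atleast_1d(self.fun(x))
                         ~~~~~~~~^^^
    return self.f(x, *self.args, **self.kwargs)
           ~~~~~~^^^^^^^^^^^^^^^^^^^^^^^^^^^^^^
  File "h.py", line 35, in <lambda>
    f=lambda x:np.hypot(*(pts-x).T)-r
                          ~~~^~
ValueError: operands could not be broadcast together with shapes (0,) (2,)
```

Run:
```python
from h import *
np.set_printoptions(precision=4,suppress=True)
I={n:snapshot(n) for n in C};old=cv2.imread("pics/scene0.png")
print("f3 scene",*circ("scene",I["scene"],(.5557,-.403,.044),.022))
u,v=proj("scene",[.5627,-.4132,.022]).astype(int);print(u,v)
for im in(old,I["scene"]): print(im[v-13:v+14:2,u].tolist())
for k,P,r in [("cap",(.4784,-.4077,.021),.035),("foot",(.574,-.192,.024),.019)]:
  try:print(k,*circ("top",I["top"],P,r))
  except Exception:print(k,"hidden")
```

```text
f3 scene [ 0.5546 -0.4038  0.044 ] 40 0.0010562465736672286
351 219
[[57, 70, 79], [64, 77, 83], [99, 114, 122], [105, 118, 129], [100, 115, 124], [119, 135, 145], [132, 150, 161], [36, 41, 43], [97, 112, 120], [21, 21, 22], [12, 14, 13], [107, 122, 132], [68, 80, 90], [63, 75, 82]]
[[64, 76, 84], [71, 84, 94], [111, 125, 135], [115, 130, 140], [112, 128, 137], [130, 149, 159], [146, 165, 177], [41, 44, 48], [108, 123, 132], [24, 26, 27], [10, 14, 10], [119, 136, 146], [79, 90, 101], [66, 80, 90]]
cap hidden
foot [ 0.5739 -0.1908  0.024 ] 54 0.0004719231298012279
```

F3 hasn't moved: the column profile through it matches the first picture. Grasping F3.

Call:
jog_arm(rows=[1,-0.001,-0.0005,0.04,0,0,0,1,-0.001,-0.0005,0.08,0,0,0,1,-0.001,-0.0005,0.1,0,0,0,1,-0.001,-0.0005,0.108,0,0,0,0,-0.001,-0.0005,0.108,0,0,0,0,-0.001,-0.0005,0.108,0,0,0,0,-0.001,-0.0005,0.108,0,0,0,0,-0.001,-0.0005,0.108,0,0,0])

```text
t: 29.4
tool_pos: [0.5632, -0.4132, 0.0434]
tcp_rot: [3.139, 0.002, 1.681]
ft_force: [-0.3, 0.4, 6.9]
opening: 0.485
gripper_force: 61.1
```

Run:
```python
from h import *
s=ctrl.sense();print(s["tool_pos"],s["ft_force"],s["opening"],s["gripper_force"])
go([.583,-.2665,.23],1.684)
```

```text
[ 0.56323238 -0.41319238  0.04339434] [-0.33024942  0.44287091  6.87785802] 0.48465147944272774 61.13663721756893
shift mm [ 143.2   36.4 -186.8]
turn [ 0.2  0.1 -0.1]
```

Call:
jog_arm(rows=[0,0,0,-0.06,0,0,0,0,0,0,-0.12,0,0,0,0,0,0,-0.18,0,0,0,0,0.04,0.01,-0.187,0,0,0,0,0.09,0.025,-0.187,0,0,0,0,0.13,0.036,-0.187,0,0,0,0,0.143,0.036,-0.187,0,0,0,0,0.143,0.036,-0.187,0,0,0])

```text
t: 30.4
tool_pos: [0.5817, -0.2661, 0.2286]
tcp_rot: [-3.141, 0.001, 1.683]
ft_force: [-0.6, -1.1, -1.5]
opening: 0.484
gripper_force: 61.3
```

Run:
```python
from h import *
snapshot("top");snapshot("top");im=snapshot("scene");s=ctrl.sense();p=s["tool_pos"];print(p,s["ft_force"],s["opening"])
go([.583,-.2665,.187],1.684)
x,y=275,155
a=cv2.resize(im[y:y+60,x:x+70],None,fx=8,fy=8,interpolation=cv2.INTER_NEAREST)
f=lambda P:np.int32((proj("scene",P)+.5-[x,y])*8)
for z,r,col in((p[2]-.0434,.022,(0,255,255)),(.162,.036,(0,0,255))):
    c=p if r==.022 else [.583,-.2665]
    cv2.polylines(a,[np.array([f([c[0]+r*np.cos(t),c[1]+r*np.sin(t),z]) for t in np.linspace(0,6.28,60)])],True,col,1)
cv2.imwrite("pics/c9.png",a)
o=cv2.imread("pics/c7.png");print("diff to earlier pose",np.abs(a.astype(int)-o)[60:260,150:330].mean())
```

```text
[ 0.58120573 -0.26886066  0.22816857] [-0.32721154  0.27946974 -0.96588458] 0.4851016526086263
shift mm [ 2.2  2.1 41.2]
turn [-0.   0.1 -0.3]
diff to earlier pose 23.050851851851853
```

Call:
jog_arm(rows=[0,0.001,0.001,0.01,0,0,0,0,0.001,0.001,0.02,0,0,0,0,0.001,0.001,0.027,0,0,0,0,0.001,0.001,0.033,0,0,0,0,0.001,0.001,0.038,0,0,0,0,0.001,0.001,0.042,0,0,0,0,0.001,0.001,0.042,0,0,0,0,0.001,0.001,0.042,0,0,0])

```text
t: 31.55
tool_pos: [0.5828, -0.2653, 0.1865]
tcp_rot: [3.141, 0.0, 1.682]
ft_force: [-0.1, -0.2, -1.0]
opening: 0.484
gripper_force: 61.3
```

Run:
```python
from h import *
s=ctrl.sense();print(s["ft_force"]);go([.574,-.191,.26],1.684)
```

```text
[-0.07796044 -0.23201828 -1.0182235 ]
shift mm [ 74.8  -0.6 -73.5]
turn [ 0.   0.  -0.1]
```

Call:
jog_arm(rows=[1,0,0,0,0,0,0,1,0,0,0,0,0,0,1,0,0,0,0,0,0,1,0,0,-0.05,0,0,0,1,0,0,-0.075,0,0,0,1,0.05,-0.001,-0.075,0,0,0,1,0.075,-0.001,-0.075,0,0,0,1,0.075,-0.001,-0.075,0,0,0])

```text
t: 32.55
tool_pos: [0.5737, -0.1883, 0.2619]
tcp_rot: [3.141, -0.0, 1.686]
ft_force: [1.0, -0.8, -0.1]
opening: 0.997
gripper_force: 0.0
```

Call:
jog_arm(rows=[1,0,0,0.04,0,0,0,1,0,0,0.08,0,0,0,1,0,0,0.105,0,0,0,1,0,0,0.114,0,0,0,0,0,0,0.114,0,0,0,0,0,0,0.114,0,0,0,0,0,0,0.114,0,0,0,0,0,0,0.114,0,0,0])

```text
t: 33.55
tool_pos: [0.5743, -0.191, 0.1485]
tcp_rot: [3.14, 0.001, 1.682]
ft_force: [-0.1, -0.3, 4.0]
opening: 0.307
gripper_force: 56.9
```

Run:
```python
from h import *
np.set_printoptions(precision=4,suppress=True)
im=snapshot("top");s=ctrl.sense();print(s["tool_pos"],s["ft_force"],s["opening"])
print(circ("top",im,(.582,-.266,.184),.022),circ("top",im,(.4784,-.4077,.021),.035))
go([.583,-.2655,.335])
```

```text
[ 0.5743 -0.191   0.1485] [0.7079 0.7344 4.1354] 0.30762088098357426
(array([ 0.583 , -0.2671,  0.184 ]), 72, np.float64(0.0007497692908213158)) (array([ 0.4785, -0.408 ,  0.021 ]), 62, np.float64(0.001122383044096887))
shift mm [ -75.2    0.8 -186.4]
```

Call:
jog_arm(rows=[0,0,0,-0.04,0,0,0,0,0,0,-0.09,0,0,0,0,0,0,-0.14,0,0,0,0,0,0,-0.18,0,0,0,0,0,0,-0.19,0,0,0,0,-0.04,0,-0.19,0,0,0,0,-0.075,0.001,-0.19,0,0,0,0,-0.075,0.001,-0.19,0,0,0])

```text
t: 34.6
tool_pos: [0.5809, -0.2697, 0.334]
tcp_rot: [-3.137, 0.0, 1.676]
ft_force: [0.1, 0.8, -3.2]
opening: 0.309
gripper_force: 59.6
```

Call:
jog_arm(rows=[0,0,0,0.0,0,0,0,0,0,0,0.008,0,0,0,0,0,0,0.016,0,0,0,0,0,0,0.026,0,0,0,0,0,0,0.036,0,0,0,0,0,0,0.046,0,0,0,0,0,0,0.054,0,0,0,0,0,0,0.058,0,0,0])

```text
t: 35.6
tool_pos: [0.5836, -0.2654, 0.2803]
tcp_rot: [3.139, 0.001, 1.681]
ft_force: [-2.0, 2.0, 21.8]
opening: 0.308
gripper_force: 59.5
```

Call:
jog_arm(rows=[0,0,0,0.003,0,0,0,0,0,0,0.005,0,0,0,0,0,0,0.005,0,0,0,0,0,0,0.005,0,0,0,0,0,0,0.005,0,0,0,0,0,0,0.005,0,0,0,0,0,0,0.005,0,0,0,0,0,0,0.005,0,0,0])

```text
t: 36.6
tool_pos: [0.5856, -0.2657, 0.2802]
tcp_rot: [3.133, 0.005, 1.682]
ft_force: [-5.1, 2.3, 30.2]
opening: 0.308
gripper_force: 58.8
```

The stack is bottomed at TCP z 0.2802 (expected 0.2805) under about 33 N. Returning the rod to its rest.

Call:
jog_arm(rows=[0,0,0,-0.02,0,0,0,0,0,0,-0.045,0,0,0,0,0,0,-0.05,0,0,0,0,0,0,-0.05,0,0,0,0,0.03,0,-0.05,0,0,0,0,0.06,-0.001,-0.05,0,0,0,0,0.074,-0.001,-0.05,0,0,0,0,0.074,-0.001,-0.05,0,0,0])

```text
t: 37.6
tool_pos: [0.5734, -0.1913, 0.3237]
tcp_rot: [-3.141, -0.0, 1.683]
ft_force: [-1.2, -0.2, -2.9]
opening: 0.308
gripper_force: 61.0
```

Run:
```python
from h import *
snapshot("top");snapshot("top");s=ctrl.sense();print(s["tool_pos"],s["ft_force"]);go([.5738,-.1925,.1495],1.684)
```

```text
[ 0.57338204 -0.19341863  0.32380869] [ 0.6613943  -1.25282534 -1.14483804]
shift mm [  1.    0.6 174.3]
turn [-0.   0.  -0.2]
```

Call:
jog_arm(rows=[0,0,0.0005,0.04,0,0,0,0,0,0.0005,0.08,0,0,0,0,0,0.0005,0.12,0,0,0,0,0,0.0005,0.15,0,0,0,0,0,0.0005,0.165,0,0,0,0,0,0.0005,0.171,0,0,0,0,0,0.0005,0.174,0,0,0,0,0,0.0005,0.175,0,0,0])

```text
t: 38.7
tool_pos: [0.5747, -0.1921, 0.1502]
tcp_rot: [3.14, 0.001, 1.681]
ft_force: [-0.2, 0.4, -3.6]
opening: 0.309
gripper_force: 61.0
```

Call:
jog_arm(rows=[0,0,0,0.002,0,0,0,1,0,0,0.002,0,0,0,1,0,0,0.002,0,0,0,1,0,0,0,0,0,0,1,0,0,-0.05,0,0,0,1,0,0,-0.1,0,0,0,1,-0.04,-0.03,-0.1,0,0,0,1,-0.09,-0.06,-0.1,0,0,0])

```text
t: 39.7
tool_pos: [0.5247, -0.2878, 0.2507]
tcp_rot: [3.139, 0.001, 1.685]
ft_force: [0.0, -0.3, 0.9]
opening: 0.998
gripper_force: 0.0
```

Call:
jog_arm(rows=[1,-0.05,-0.025,0,0,0,0,1,-0.1,-0.05,0,0,0,0,1,-0.115,-0.06,0.04,0,0,0,1,-0.115,-0.06,0.08,0,0,0,1,-0.115,-0.06,0.1,0,0,0,1,-0.115,-0.06,0.1,0,0,0,1,-0.115,-0.06,0.1,0,0,0,1,-0.115,-0.06,0.1,0,0,0])

```text
t: 40.7
tool_pos: [0.4785, -0.4092, 0.151]
tcp_rot: [3.14, 0.002, 1.682]
ft_force: [0.6, -1.1, -0.1]
opening: 0.999
gripper_force: 0.0
```

Run:
```python
from h import *
np.set_printoptions(precision=4,suppress=True)
I={n:snapshot(n) for n in C};s=ctrl.sense();print(s["tool_pos"],s["ft_force"],s["opening"])
go([.4785,-.408,.041],1.684)
print(circ("top",I["top"],(.583,-.266,.146),.022),circ("top",I["top"],(.574,-.192,.024),.019))
a=I["top"][130:280,210:410];cv2.imwrite("pics/c10.png",cv2.resize(np.hstack([a,I["scene"][150:300,240:440]]),None,fx=2,fy=2,interpolation=cv2.INTER_CUBIC))
```

```text
[ 0.4781 -0.4091  0.1505] [-0.6004  0.5311 -0.0199] 0.9977221045551928
shift mm [  1.2   0.4 109.5]
turn [ 0.1  0.1 -0.1]
(array([ 0.5838, -0.2665,  0.146 ]), 72, np.float64(0.001086313875822191)) (array([ 0.5735, -0.1917,  0.024 ]), 55, np.float64(0.00045274130802337373))
```

View pics/c10.png

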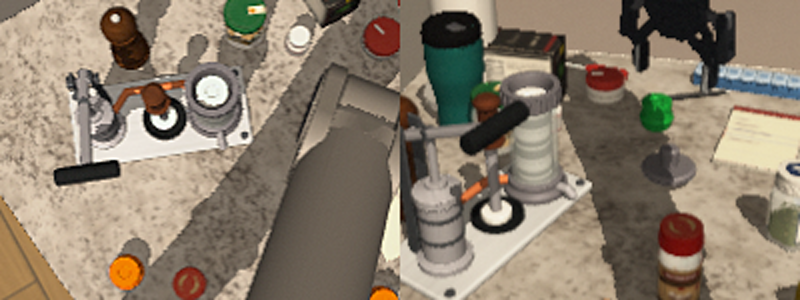

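All three cartridges are stacked in the tube (crop (212,92) and (535,140)), the rod is in its rest at (163,115), and the cap is still at (670,165). Now grasping the cap.

Call:
jog_arm(rows=[1,0.001,0,0.04,0,0,0,1,0.001,0,0.08,0,0,0,1,0.001,0,0.1,0,0,0,1,0.001,0,0.109,0,0,0,0,0.001,0,0.109,0,0,0,0,0.001,0,0.109,0,0,0,0,0.001,0,0.109,0,0,0,0,0.001,0,0.109,0,0,0])

```text
t: 41.8
tool_pos: [0.4781, -0.4083, 0.0415]
tcp_rot: [3.14, 0.001, 1.682]
ft_force: [-0.6, 0.4, 5.1]
opening: 0.276
gripper_force: 58.6
```

Run:
```python
from h import *
s=ctrl.sense();print(s["tool_pos"],s["ft_force"],s["opening"],s["gripper_force"])
go([.583,-.2665,.23],1.684)
```

```text
[ 0.47807131 -0.40829116  0.04149201] [-0.56765274  0.37114639  5.06986656] 0.27616685766739724 58.643009662628174
shift mm [ 129.1  120.2 -188.5]
turn [ 0.1  0.1 -0.1]
```

Call:
jog_arm(rows=[0,0,0,-0.06,0,0,0,0,0,0,-0.12,0,0,0,0,0,0,-0.18,0,0,0,0,0.04,0.04,-0.189,0,0,0,0,0.08,0.08,-0.189,0,0,0,0,0.12,0.11,-0.189,0,0,0,0,0.129,0.12,-0.189,0,0,0,0,0.129,0.12,-0.189,0,0,0])

```text
t: 42.8
tool_pos: [0.5826, -0.2656, 0.2292]
tcp_rot: [-3.141, -0.0, 1.683]
ft_force: [-0.3, 0.2, -0.7]
opening: 0.273
gripper_force: 59.4
```

Run:
```python
from h import *
for _ in range(4):snapshot("top")
s=ctrl.sense();print(s["tool_pos"],s["ft_force"],s["opening"]);go([.5835,-.2665,.1935],1.684)
```

```text
[ 0.58112261 -0.26865604  0.22905187] [-0.61483319  0.10426189 -0.6898551 ] 0.2707849320572611
shift mm [ 1.9  2.6 35.5]
turn [-0.1  0.  -0.3]
```

Call:
jog_arm(rows=[0,0.001,0.001,0.01,0,0,0,0,0.001,0.001,0.018,0,0,0,0,0.001,0.001,0.024,0,0,0,0,0.001,0.001,0.029,0,0,0,0,0.001,0.001,0.033,0,0,0,0,0.001,0.001,0.036,0,0,0,0,0.001,0.001,0.037,0,0,0,0,0.001,0.001,0.037,0,0,0])

```text
t: 44.0
tool_pos: [0.5833, -0.2652, 0.194]
tcp_rot: [3.141, 0.001, 1.682]
ft_force: [-3.9, 1.7, 8.8]
opening: 0.269
gripper_force: 60.7
```

The cap is seated: TCP z 0.194, with about 9 N contact. Releasing it and moving over to the lever.

Call:
jog_arm(rows=[1,0,0,0,0,0,0,1,0,0,0,0,0,0,1,0,0,0,0,0,0,1,0,0,-0.05,0,0,0,1,0,0,-0.1,0,0,0,0,0.04,-0.02,-0.11,0,0,0,0,0.08,-0.05,-0.11,0,0,0,0,0.12,-0.08,-0.11,0,0,0])

```text
t: 45.0
tool_pos: [0.4896, -0.1536, 0.3024]
tcp_rot: [3.141, 0.0, 1.682]
ft_force: [0.4, 0.7, 0.6]
opening: 0.38
gripper_force: 0.0
```

Call:
jog_arm(rows=[0,0.042,-0.019,0,0,0,0,0,0.042,-0.019,0,0,0,0,0,0.042,-0.019,0,0,0,0,0,0.042,-0.019,0,0,0,0,0,0.042,-0.019,0,0,0,0,0,0.042,-0.019,0,0,0,0,0,0.042,-0.019,0,0,0,0,0,0.042,-0.019,0,0,0,0])

```text
t: 46.0
tool_pos: [0.4669, -0.1152, 0.3023]
tcp_rot: [-3.142, -0.0, 1.682]
ft_force: [-0.7, -0.5, 0.1]
opening: -0.0
gripper_force: 0.0
```

Run:
```python
from h import *
np.set_printoptions(precision=4,suppress=True)
I={n:snapshot(n) for n in C};s=ctrl.sense();print(s["tool_pos"],s["opening"])
go([.468,-.116,.25],1.684)
print(circ("top",I["top"],(.583,-.266,.173),.035),circ("top",I["top"],(.583,-.266,.2),.0125,.004))
a=I["top"][130:280,210:410];cv2.imwrite("pics/c11.png",cv2.resize(np.hstack([a,I["scene"][130:280,240:440]]),None,fx=2,fy=2,interpolation=cv2.INTER_CUBIC))
```

```text
[ 0.4669 -0.1152  0.3023] 0.006104156070986543
shift mm [-0.9  1.  52.3]
turn [ 0.   0.  -0.1]Traceback (most recent call last):
  File "<stdin>", line 5, in <module>
  File "h.py", line 36, in circ
    s=least_squares(f,c[:2],loss="soft_l1",f_scale=.001);c[:2]=s.x
    return func(*args, **kwargs)
    vector_fun = VectorFunction(
        fun_wrapped,
    ...<6 lines>...
        workers=workers
    )
    self._update_fun()
    ~~~~~~~~~~~~~~~~^^
    self.f = self.fun_wrapped(xp_copy(self.x))
             ~~~~~~~~~~~~~~~~^^^^^^^^^^^^^^^^^
    return np.atleast_1d(self.fun(x))
                         ~~~~~~~~^^^
    return self.f(x, *self.args, **self.kwargs)
           ~~~~~~^^^^^^^^^^^^^^^^^^^^^^^^^^^^^^
  File "h.py", line 35, in <lambda>
    f=lambda x:np.hypot(*(pts-x).T)-r
                          ~~~^~
ValueError: operands could not be broadcast together with shapes (0,) (2,)
```

Run:
```python
from h import *
im=snapshot("scene");cv2.imwrite("pics/c11.png",cv2.resize(im[100:290,220:380],None,fx=3,fy=3,interpolation=cv2.INTER_CUBIC))
```

```text
(no output)
```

View pics/c11.png

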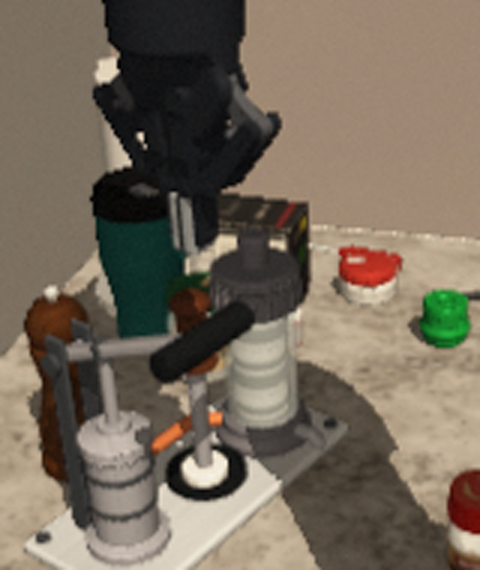

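The cap sits flush on the collar (crop (255,270)), and the closed fingertips are directly above the handle (205,340). Starting the first stroke.

Call:
jog_arm(rows=[0,0,0,0.045,0,0,0,0,0,0,0.06,0,0,0,0,0,-0.004,0.08,0,0,0,0,0,-0.008,0.1,0,0,0,0,0,-0.008,0.12,0,0,0,0,0,-0.006,0.14,0,0,0,0,0,-0.003,0.155,0,0,0,0,0,-0.002,0.162,0,0,0])

```text
t: 47.15
tool_pos: [0.4651, -0.1158, 0.1421]
tcp_rot: [-3.14, 0.001, 1.681]
ft_force: [-20.2, 1.6, 59.5]
opening: 0.001
gripper_force: 30.3
```

Call:
jog_arm(rows=[0,0,0,0.002,0,0,0,0,0,0,0.002,0,0,0,0,0,0,0.002,0,0,0,0,0,0,0.002,0,0,0,0,0,0,0.002,0,0,0,0,0,0,0.002,0,0,0,0,0,0,0.002,0,0,0,0,0,0,0.002,0,0,0])

```text
t: 48.15
tool_pos: [0.465, -0.1157, 0.1426]
tcp_rot: [-3.14, 0.003, 1.681]
ft_force: [-18.3, 2.1, 48.2]
opening: 0.002
gripper_force: 24.8
```

Call:
jog_arm(rows=[0,0,-0.002,-0.015,0,0,0,0,0,-0.005,-0.035,0,0,0,0,0,-0.006,-0.06,0,0,0,0,0,-0.004,-0.085,0,0,0,0,0,0,-0.105,0,0,0,0,0,0.002,-0.12,0,0,0,0,0,0.002,-0.125,0,0,0,0,0,0.002,-0.125,0,0,0])

```text
t: 49.15
tool_pos: [0.4667, -0.1152, 0.2631]
tcp_rot: [-3.141, -0.0, 1.682]
ft_force: [-0.1, 0.7, -0.3]
opening: 0.001
gripper_force: 0.0
```

Run:
```python
from h import *
im=snapshot("scene");o=cv2.imread("pics/scene0.png");s=ctrl.sense();print(s["tool_pos"],s["ft_force"])
def m(i):
    v=cv2.cvtColor(i,cv2.COLOR_BGR2GRAY)[200:232,270:306]<40;r,c=np.nonzero(v);return v.sum(),r.mean(),c.mean()
print(m(im),m(o))
```

```text
[ 0.46639024 -0.11523898  0.26267304] [ 0.08587285 -0.46807384  0.27128292]
(np.int64(551), np.float64(11.765880217785844), np.float64(14.537205081669692)) (np.int64(456), np.float64(12.572368421052632), np.float64(15.703947368421053))
```

The lever is back up, clear of the fingers. Three more strokes.

Call:
jog_arm(rows=[0,0,0,0.015,0,0,0,0,0,-0.002,0.035,0,0,0,0,0,-0.007,0.055,0,0,0,0,0,-0.008,0.08,0,0,0,0,0,-0.006,0.1,0,0,0,0,0,-0.003,0.115,0,0,0,0,0,-0.002,0.122,0,0,0,0,0,-0.002,0.123,0,0,0])

```text
t: 50.2
tool_pos: [0.464, -0.1157, 0.1424]
tcp_rot: [-3.138, 0.002, 1.681]
ft_force: [-18.0, 0.5, 52.2]
opening: -0.001
gripper_force: 26.7
```

Call:
jog_arm(rows=[0,0,-0.002,-0.015,0,0,0,0,0,-0.005,-0.035,0,0,0,0,0,-0.006,-0.06,0,0,0,0,0,-0.004,-0.085,0,0,0,0,0,0,-0.105,0,0,0,0,0,0.002,-0.12,0,0,0,0,0,0.002,-0.123,0,0,0,0,0,0.002,-0.123,0,0,0])

```text
t: 51.2
tool_pos: [0.4663, -0.1152, 0.2624]
tcp_rot: [-3.14, -0.0, 1.681]
ft_force: [-0.3, -1.1, -0.6]
opening: 0.003
gripper_force: 0.0
```

Call:
jog_arm(rows=[0,0,0,0.015,0,0,0,0,0,-0.002,0.035,0,0,0,0,0,-0.007,0.055,0,0,0,0,0,-0.008,0.08,0,0,0,0,0,-0.006,0.1,0,0,0,0,0,-0.003,0.115,0,0,0,0,0,-0.002,0.122,0,0,0,0,0,-0.002,0.123,0,0,0])

```text
t: 52.2
tool_pos: [0.464, -0.1157, 0.1424]
tcp_rot: [-3.138, 0.002, 1.681]
ft_force: [-19.5, -0.3, 53.7]
opening: 0.002
gripper_force: 26.9
```

Call:
jog_arm(rows=[0,0,-0.002,-0.015,0,0,0,0,0,-0.005,-0.035,0,0,0,0,0,-0.006,-0.06,0,0,0,0,0,-0.004,-0.085,0,0,0,0,0,0,-0.105,0,0,0,0,0,0.002,-0.12,0,0,0,0,0,0.002,-0.123,0,0,0,0,0,0.002,-0.123,0,0,0])

```text
t: 53.2
tool_pos: [0.4663, -0.1152, 0.2624]
tcp_rot: [-3.14, -0.0, 1.681]
ft_force: [-0.0, 0.5, -0.2]
opening: 0.003
gripper_force: 0.0
```

Call:
jog_arm(rows=[0,0,0,0.015,0,0,0,0,0,-0.002,0.035,0,0,0,0,0,-0.007,0.055,0,0,0,0,0,-0.008,0.08,0,0,0,0,0,-0.006,0.1,0,0,0,0,0,-0.003,0.115,0,0,0,0,0,-0.002,0.122,0,0,0,0,0,-0.002,0.123,0,0,0])

```text
t: 54.2
tool_pos: [0.464, -0.1157, 0.1424]
tcp_rot: [-3.138, 0.002, 1.681]
ft_force: [-18.4, -0.1, 53.1]
opening: -0.003
gripper_force: 26.9
```

Call:
jog_arm(rows=[0,0,-0.002,-0.015,0,0,0,0,0,-0.005,-0.035,0,0,0,0,0,-0.006,-0.06,0,0,0,0,0,-0.004,-0.085,0,0,0,0,0,0,-0.105,0,0,0,0,0,0.002,-0.125,0,0,0,0,0,0.002,-0.16,0,0,0,0,0,0.002,-0.18,0,0,0])

```text
t: 55.2
tool_pos: [0.4668, -0.1152, 0.3201]
tcp_rot: [-3.141, -0.0, 1.682]
ft_force: [0.3, 0.1, -0.4]
opening: 0.002
gripper_force: 0.0
```

Call:
jog_arm(rows=[0,0,0,-0.02,0,0,0,0,-0.02,-0.03,-0.02,0,0,0,0,-0.06,-0.05,-0.02,0,0,0,0,-0.1,-0.07,-0.02,0,0,0,0,-0.15,-0.07,-0.02,0,0,0,0,-0.19,-0.07,-0.02,0,0,0,0,-0.22,-0.07,-0.02,0,0,0,0,-0.22,-0.07,-0.02,0,0,0])

```text
t: 56.2
tool_pos: [0.4206, -0.3437, 0.3377]
tcp_rot: [-3.139, -0.002, 1.678]
ft_force: [-0.2, 0.6, -0.5]
opening: -0.0
gripper_force: 0.0
```

Run:
```python
from h import *
I={n:snapshot(n) for n in C}
a=I["top"][130:300,210:410];b=I["scene"][150:320,240:440]
cv2.imwrite("pics/c12.png",cv2.resize(np.hstack([a,b]),None,fx=2,fy=2,interpolation=cv2.INTER_CUBIC))
s=ctrl.sense();print(s["t"],s["tool_pos"],s["ft_force"])
```

```text
56.3 [ 0.42136307 -0.34083443  0.33867762] [-0.44721538  1.2319557  -0.09138116]
```

View pics/c12.png

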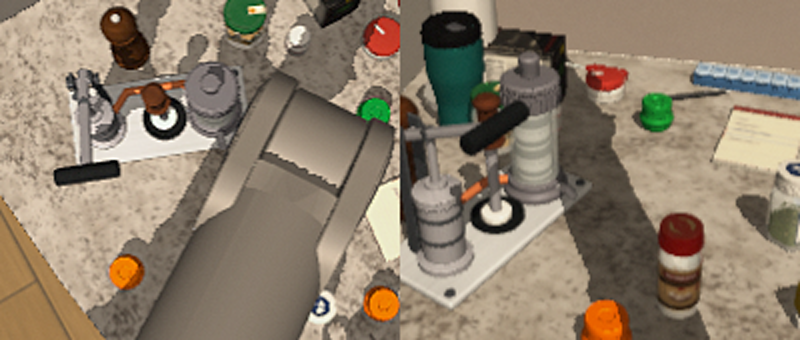

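The cap is on at crop (528,80), the rod is in its rest at (163,110), the lever is up at (87,173), and the jars are undisturbed. Handing in.

```bash
python3 -c "
from rig import ctrl
print(ctrl.sign_off())"
```

```text
the job is handed in; nothing more can be done
None
```

I packed all three cartridges firmly home, fitted the cap, gave the lever four full strokes, left the rod in its rest and the lever up with the jars and bottles untouched, and handed the job in at about 56 s.

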